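Seat the round insert in a microscope stage

TASK

With the fingertips only, push the loose round metal insert across the top of the microscope stage plate until it drops fully home and flat in the round recess, without lifting it off the plate. Then push the small swinging clip by its black knob round to its stop, so that it lies over the seated insert, and take the hand away. Leave the jar, the lens and everything else on the bench where they stand.

Things in the scene. Friction and masses are not known exactly. Their poses are not given: they have to be found in the camera images.
- stage: Detached microscope stage fixed to the bench: dark steel top plate 200 (its x) x 320 (its y) x 12 mm, its top 40 mm above the bench, on a smaller aluminium base. Origin on the bench under the plate's centre; z up. It does not move when pushed.
- recess (a point): Centre of the floor of the round recess in the middle of the stage plate. The recess is 67 mm across and 8 mm deep (aluminium floor 32 mm above the bench), with a black 22 mm light port painted flat in its floor.
- insert: The loose insert: plain aluminium disc, 60 mm across, 8 mm thick, about 60 g, with a flat 22 mm window in the middle. It starts lying on the stage plate left or right of the recess, the jar being on the other side. Origin at the centre of its underside, z up; dropped home in the recess its underside is 32 mm above the bench and its top flush with the plate.
- clip (a joint): Angle (rad) of the swinging steel clip on the far side of the recess about its vertical pivot, 0 to 2.3. 0: at its stop, the arm pointing along the stage's -x, over the recess. It grows as the arm swings away towards the stage's +y (clockwise seen from above); starts at 1.5 to 2.1. It moves with light friction (0.03 Nm; about 0.6 N at the knob) and stays where it is left.
- clip_pivot (a point): Pivot of the clip, 70 mm from the recess centre along the stage's +x, 45 mm above the bench. The hub is 18 mm across, to 54 mm above the bench. The arm is 12 mm wide, 4 mm thick, its underside 5 mm above the plate: it passes over the seated insert but not over an unseated one.
- clip_knob (a point): Centre of the black upright knob on the free end of the clip, 52 mm from the pivot: 14 mm across, 22 mm tall, from 45 to 67 mm above the bench.
- jar: Bystander: small clear lidded jar, 38 mm across, 45 mm tall, standing on the stage plate on the side of the recess opposite the insert. Origin at the centre of its underside.
- objective: Bystander: brass objective lens, 32 mm across, 44 mm tall, standing on the stage plate by its edge nearest the robot. Origin at the centre of its underside.
- driver: Bystander on the bench to the left: screwdriver 160 mm long.
- flask: Bystander on the bench to the right: flat clear flask about 75 x 165 x 36 mm with a cap.
- mouse: Bystander on the bench to the right: black computer mouse, 100 x 60 mm, 31 mm tall.
- dish: Bystander on the bench to the left: round lidded dish, 90 mm across, 16 mm tall.
There are look-alikes about, which are no part of the job. Several things have the shape of the insert; the one meant has the colours described above.

How it is judged:
By the outcome, as a careful person would: the job done as asked, in the order asked, and still so for the second after the job is handed in, with the robot touching nothing.
It also fails if it takes over 58 s, if anything falls off the work surface, if the arm or the gripper's body presses on something with over 40 N, if the wrist force passes 120 N, or if a joint passes its speed limit or range.

ROBOT

A 6-joint arm with a two-finger parallel gripper is mounted at the origin on the work surface. World frame = base frame: x ahead of the robot, y to its left, z up, the work surface at z = 0. Lengths are in m, angles in degrees, forces in N, time in s.
With the tool pointing down it reaches from about 0.4 to 0.825 m from the base axis. Payload 7 kg.
Tool frame: the origin (TCP) lies at the very end of the fingers, on their centre line; the grasp point (between the pads) lies r.grip_depth behind it (r.grip_depth is the distance from the TCP to the grasp point, in m); z points along the fingers, y is the direction in which the jaws open and shut (so a half turn about z gives the same grasp; the last joint's range is limited). The gripper opens to 88 mm and grips with 3 to 60 N. Pads are 19 mm wide; open, the fingers measure 130 mm over their backs; the gripper's body (78 mm by 193 mm) begins 47 mm behind the grasp point.
Start: joints at [-47.206, 20.546, 0.682, 0, -70.136, -16.507], TCP at [0.299, -0.605, 0.227] pointing down, gripper open.
Joint ranges: [-176.03, 176.03], [-82.01, 121.73], [-58.28, 71.71], [-173.87, 95.51], [-174.79, -0.11], [-173.66, 173.66]. Speed limits (degrees/s): [136.94, 136.94, 172.46, 180, 180, 180].

INTERFACE

Orientations are given as [roll, pitch, yaw] about the fixed x, y, z axes, in that order (R = Rz(yaw) Ry(pitch) Rx(roll)).
In Python, from plant import r gives the robot as it stands. The module is installed in compiled form; this text tells all that it offers.
- The arm moves only by the tool step_arm, never from a script. Its argument "increments" is a list of rows, each a list of 3 entries, a list of its own where there are three numbers: the shift along the tool's x, y, z in m, then the turn, a rotation vector about the tool's x, y, z in rad, then the closure, from 0 (fully open) to 1 (shut). In form: [[[x, y, z], [wx, wy, wz], grip], ...]. A call has 1 to 10 rows; each row is the pose to reach, as a shift and turn from the pose commanded when the call began, along the tool's axes at that moment; what a row does not reach only later rows make up. A row lasts 1/10 s, in which the tool goes at most 50 mm and 8.59 degrees, less where a joint would pass 70% of its speed; a pose out of reach is approached as far as the arm can. A call with a gripper value outside its range is refused whole. The fingers move at their own pace and stop on an object; "force" is the grip in N (left out, the last holds). Time passes only in rows, so rows that repeat a pose let the fingers close. It gives the time, the measured TCP pose, the force and the opening at its end, in the units of the state.
- r.get_state(): the state, without advancing time (a new reading comes with each control period).
- r.capture(name): name is "side" or "top" or "wrist"; returns a dict with "color" (480x640x3 uint8, red, green, blue), "intrinsics" (3x3 intrinsics, pixels), "rvec" (rotation vector, rad) and "tvec" (3), from world to camera coordinates, as OpenCV has them; the wrist camera has in their place "T_tool_cam" (4x4, takes a point from camera to tool coordinates, whose origin is the TCP and whose axes are the flange's). Camera axes: x right, y down, z forward; pixel columns grow to the right and rows downward; lengths in m; the calibration is good to about 2 mm. A picture is of the moment at which its call begins: read the wrist's pose just before it. There is no depth.
- r.close_job(): hands the job in, once; it reports no verdict.
The state is a dict: "time_s": time; "joints": joint angles; "qd": joint speeds; "joint_torque": joint torques, N m; "tcp_pos": TCP position; "eef_rot": TCP orientation; "contact_force": force on the tool from outside, world axes, zero at the start; "moment": the same for the moment, N m; "gripper_width": finger opening in m.
Only numpy, scipy, OpenCV 4.12 (cv2) and the standard library are available. Lean on these libraries where they do the work, as an engineer would, in place of code of your own. Each camera call takes 0.05 s, during which the arm holds its last target.

## Working session

There is one attempt and no reset: what is moved stays moved. The work goes in short steps, Python scripts to look and compute and a tool call to move; the robot and the scene stay as the last step left them, time stands still between calls to the robot, and variables do not carry over. Pictures are saved under pics/ and viewed, and the job is handed in when it is done.

Besides the shell and the picture viewer there is one more tool, called after "Emit:" as name(argument=value, ...) on one line, values as JSON. step_arm: Moves the arm, as the interface text tells. Its arguments: {"type":"object","properties":{"increments":{"type":"array","items":{"type":"array"}},"force":{"type":"number"}},"required":["increments"]}

```bash
mkdir -p pics; python3 - <<'E'
from plant import r
import cv2,pickle
s=r.get_state();print(s, r.grip_depth)
d={}
for n in("top","side","wrist"):
    c=r.capture(n);d[n]=c
    cv2.imwrite(f"pics/{n}0.png",c["color"][:,:,::-1])
    print(n,{k:v for k,v in c.items() if k!="color"})
pickle.dump(d,open("c0.pkl","wb"))
E
```

```text
{'time_s': 0.0, 'joints': array([-4.72068809e+01,  2.05913957e+01,  6.33548092e-01, -2.16785521e-02,
       -7.01346059e+01, -1.65077808e+01]), 'qd': array([ 0.03482082,  0.03099116, -0.0159913 ,  0.00645126, -0.12715846,
        0.00310533]), 'joint_torque': array([-1.61707278e-03, -5.82711732e+01,  2.93049073e+01,  6.99695528e+00,
        6.77060147e-03, -2.00475574e-04]), 'tcp_pos': array([ 0.29869589, -0.60476927,  0.22561651]), 'eef_rot': array([ 1.79905566e+02, -6.73388624e-03, -1.53722039e+02]), 'contact_force': array([ 0.07375907, -0.48818576, -0.63109981]), 'moment': array([-0.00596624,  0.00204543, -0.04817131]), 'gripper_width': 0.08767202208760203} 0.0188
top {'intrinsics': array([[608.7034562 ,   0.        , 310.78636613],
       [  0.        , 608.7034562 , 237.48858471],
       [  0.        ,   0.        ,   1.        ]]), 'rvec': array([ 2.16745625, -2.12350261,  0.16334449]), 'tvec': array([-0.03675162,  0.50132919,  1.61595544])}
side {'intrinsics': array([[503.8829292 ,   0.        , 321.30147921],
       [  0.        , 503.8829292 , 244.13161119],
       [  0.        ,   0.        ,   1.        ]]), 'rvec': array([ 0.57264261, -2.52508985,  1.37299431]), 'tvec': array([0.4507431 , 0.20243346, 1.03090637])}
wrist {'intrinsics': array([[334.70127476,   0.        , 321.18134983],
       [  0.        , 334.70127476, 242.69108066],
       [  0.        ,   0.        ,   1.        ]]), 'T_tool_cam': array([[ 1.87781450e-05, -9.52177668e-01, -3.05544904e-01,
         8.30067373e-02],
       [ 9.99999849e-01, -1.50145496e-04,  5.29360263e-04,
        -1.03403581e-03],
       [-5.49921212e-04, -3.05544867e-01,  9.52177521e-01,
        -1.58182381e-01],
       [ 0.00000000e+00,  0.00000000e+00,  0.00000000e+00,
         1.00000000e+00]])}
```

View pics/top0.png

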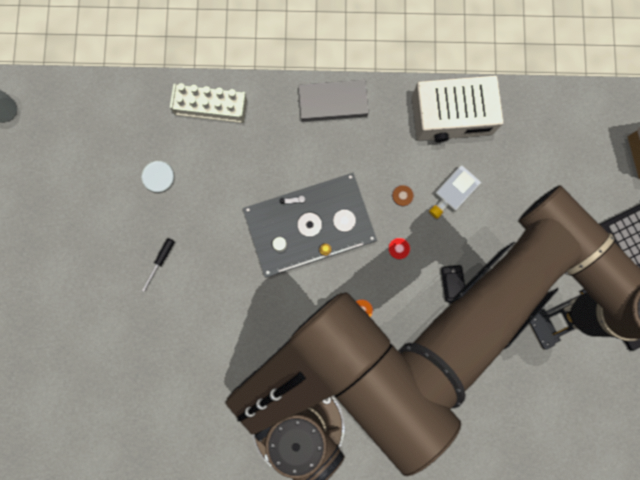

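View pics/side0.png

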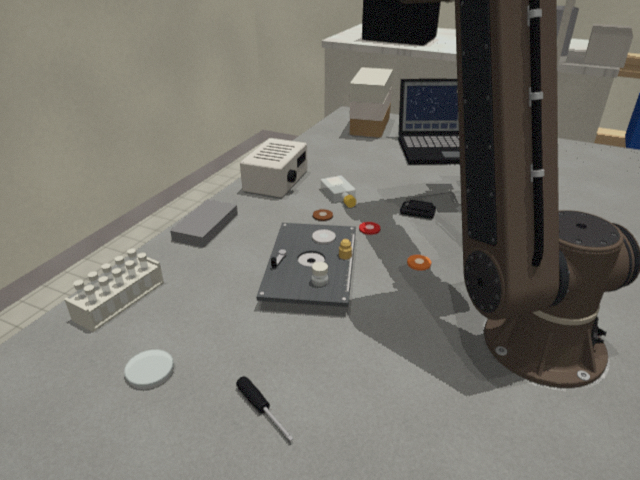

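The top view shows the stage around (310,225), the aluminium insert at (344,220) on its right, the jar at (279,243), the objective at (326,249) and the clip near (293,200). I'll zoom in and measure.

```bash
cat > h.py <<'E'
import numpy as np,cv2,pickle
from scipy.spatial.transform import Rotation as Ro
def proj(c,P,T_wt=None):
    K=c["intrinsics"]
    if "rvec" in c: R=cv2.Rodrigues(c["rvec"])[0];t=c["tvec"]
    else:
        M=np.linalg.inv(c["T_wt"]@c["T_tool_cam"]);R=M[:3,:3];t=M[:3,3]
    p=(R@np.atleast_2d(P).T).T+t; p=p@K.T
    return p[:,:2]/p[:,2:]
def back(c,uv,z):
    K=c["intrinsics"]
    if "rvec" in c: R=cv2.Rodrigues(c["rvec"])[0];t=c["tvec"]
    else:
        M=np.linalg.inv(c["T_wt"]@c["T_tool_cam"]);R=M[:3,:3];t=M[:3,3]
    o=-R.T@t; uv=np.atleast_2d(uv); d=np.c_[uv,np.ones(len(uv))]@np.linalg.inv(K).T@R
    return o+d*((z-o[2])/d[:,2])[:,None]
def Twt(s):
    T=np.eye(4);T[:3,:3]=Ro.from_euler("xyz",s["eef_rot"],degrees=True).as_matrix();T[:3,3]=s["tcp_pos"];return T
E
python3 - <<'E'
from h import *
d=pickle.load(open("c0.pkl","rb"));c=d["top"]
im=c["color"][165:285,235:395,::-1]
cv2.imwrite("pics/z0.png",cv2.resize(im,None,fx=5,fy=5,interpolation=cv2.INTER_CUBIC))
for uv in [(309,225),(344,220)]: print(back(c,uv,.04))
E
```

```text
[[ 0.53583652 -0.02091998  0.04      ]]
[[ 0.55164693 -0.11596976  0.04      ]]
```

View pics/z0.png

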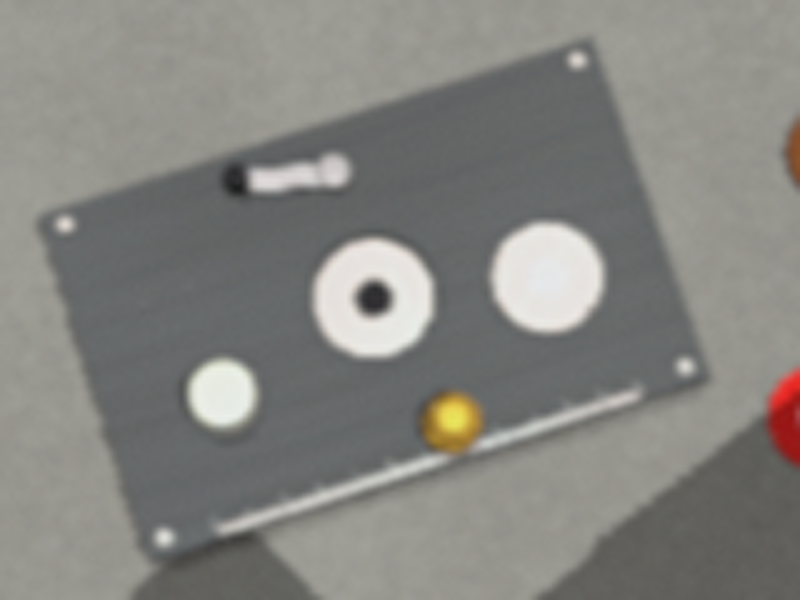

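```bash
python3 - <<'E'
from h import *
d=pickle.load(open("c0.pkl","rb"));c=d["top"]
f=lambda u:(np.array(u)+.5)/5-.5+np.array([235,165])
cor=back(c,f([(42,215),(592,38),(708,380),(150,560)]),.04)
print(cor,cor.mean(0))
e=(cor[0]-cor[1])+(cor[3]-cor[2]); yaw=np.degrees(np.arctan2(-e[0],e[1])); 
e2=(cor[1]-cor[2])+(cor[0]-cor[3]); yaw2=np.degrees(np.arctan2(e2[1],e2[0]));print(yaw,yaw2)
y=np.radians((yaw+yaw2)/2);R=np.array([[np.cos(y),-np.sin(y)],[np.sin(y),np.cos(y)]])
rec=back(c,f((374,297)),.032)[0]
for n,u,z in [("rec",(374,297),.032),("ins",(548,276),.048),("knob",(236,179),.067),("hub",(335,170),.054),("jar",(222,394),.085),("obj",(452,420),.084)]:
    p=back(c,f(u),z)[0];print(n,p,"stage",(R.T@(p-rec)[:2]))
E
```

```text
[[ 0.58024419  0.16025303  0.04      ]
 [ 0.68600564 -0.1391736   0.04      ]
 [ 0.49676027 -0.2039618   0.04      ]
 [ 0.3928364   0.09538469  0.04      ]] [ 0.53896162 -0.02187442  0.04      ]
19.29982522267211 18.995165505006423
rec [ 0.53999923 -0.02194283  0.032     ] stage [0. 0.]
ins [ 0.55076447 -0.11605322  0.048     ] stage [-0.02069863 -0.09243496]
knob [0.59682239 0.05359685 0.067     ] stage [0.07845665 0.05272257]
hub [0.60569517 0.00063429 0.054     ] stage [ 0.06946679 -0.00022025]
jar [0.4773692  0.05695805 0.085     ] stage [-0.03328559  0.0950786 ]
obj [ 0.46621092 -0.06439316  0.084     ] stage [-0.08362989 -0.01589921]
```

Everything fits the given geometry: recess (0.540,-0.022), insert (0.551,-0.116), hub in its expected place. I'll fly behind the insert with the jaws 40 mm open and perpendicular to the push, so the disc nests between the fingertips.

Emit:
step_arm(increments=[[[-0.4165, 0.2625, 0.077], [0, 0, -1.225], 0.55], [[-0.4165, 0.2625, 0.077], [0, 0, -1.225], 0.55], [[-0.4165, 0.2625, 0.077], [0, 0, -1.225], 0.55], [[-0.4165, 0.2625, 0.077], [0, 0, -1.225], 0.55], [[-0.4165, 0.2625, 0.077], [0, 0, -1.225], 0.55], [[-0.4165, 0.2625, 0.077], [0, 0, -1.225], 0.55], [[-0.4165, 0.2625, 0.077], [0, 0, -1.225], 0.55], [[-0.4165, 0.2625, 0.077], [0, 0, -1.225], 0.55], [[-0.4165, 0.2625, 0.077], [0, 0, -1.225], 0.55], [[-0.4165, 0.2625, 0.077], [0, 0, -1.225], 0.55]])

```text
time_s: 1.15
tcp_pos: [0.5568, -0.1834, 0.1493]
eef_rot: [-180.0, 0.0, -83.4]
contact_force: [0.3, -0.5, -0.4]
gripper_width: 0.0395
```

```bash
cat > look.py <<'E'
import sys
from h import *
from plant import r
def look(n,tag,pts=None):
    s=r.get_state();c=r.capture(n)
    if n=="wrist": c["T_wt"]=Twt(s)
    im=c["color"][:,:,::-1].copy()
    cv2.imwrite(f"pics/{n}_{tag}.png",im)
    pickle.dump(c,open(f"{n}_{tag}.pkl","wb"));return s,c
if __name__=="__main__":
    for n in sys.argv[2:]: s,c=look(n,sys.argv[1])
    print(s["time_s"],s["tcp_pos"],s["eef_rot"],s["contact_force"],s["gripper_width"])
E
python3 look.py a wrist
```

```text
1.15 [ 0.55677306 -0.18335088  0.1492931 ] [-1.79995570e+02  9.55244261e-04 -8.34443635e+01] [ 0.34758295 -0.50036231 -0.41966894] 0.0394913495058585
```

View pics/wrist_a.png

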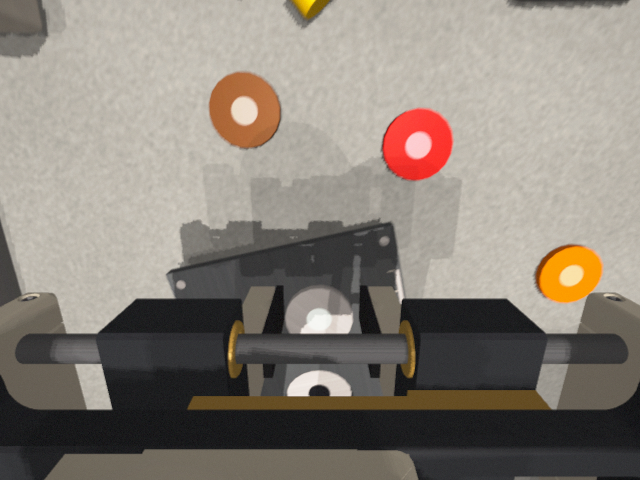

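The wrist view shows the insert (319,320) centred between the fingers and the recess port (319,391) dead ahead. I'll check those against the top-view estimates.

```bash
python3 - <<'E'
from h import *
c=pickle.load(open("wrist_a.pkl","rb"))
print(back(c,(319,320),.048),back(c,(319,391),.032), proj(c,[[.551,-.116,.048],[.540,-.022,.032]]))
E
```

```text
[[ 0.55114407 -0.11273621  0.048     ]] [[ 0.54101304 -0.0223754   0.032     ]] [[319.58063167 316.76076299]
 [319.95535776 391.39350641]]
```

Emit:
step_arm(increments=[[[-0.01, 0, 0.04], [0, 0, 0], 0.55], [[-0.01, 0, 0.08], [0, 0, 0], 0.55], [[-0.01, 0, 0.095], [0, 0, 0], 0.55], [[-0.01, 0, 0.102], [0, 0, 0], 0.55], [[-0.01, 0, 0.105], [0, 0, 0], 0.55], [[-0.01, 0, 0.105], [0, 0, 0], 0.55], [[-0.01, 0, 0.105], [0, 0, 0], 0.55]])

```text
time_s: 1.9
tcp_pos: [0.5558, -0.1756, 0.0457]
eef_rot: [-179.9, -0.0, -83.5]
contact_force: [0.9, 0.4, 0.7]
gripper_width: 0.0397
```

Emit:
step_arm(increments=[[[-0.01, 0, 0.0015], [0, 0, 0], 0.55], [[-0.02, 0, 0.0015], [0, 0, 0], 0.55], [[-0.024, 0, 0.0015], [0, 0, 0], 0.55], [[-0.028, 0, 0.0015], [0, 0, 0], 0.55], [[-0.033, 0, 0.0015], [0, 0, 0], 0.55], [[-0.038, 0, 0.0015], [0, 0, 0], 0.55], [[-0.043, 0, 0.0015], [0, 0, 0], 0.55], [[-0.048, 0, 0.0015], [0, 0, 0], 0.55], [[-0.053, 0, 0.0015], [0, 0, 0], 0.55], [[-0.058, 0, 0.0015], [0, 0, 0], 0.55]])

```text
time_s: 2.9
tcp_pos: [0.5484, -0.1174, 0.0431]
eef_rot: [-180.0, -0.0, -83.5]
contact_force: [-0.2, -0.3, 0.2]
gripper_width: 0.0392
```

```bash
python3 look.py b wrist top; python3 - <<'E'
import cv2
im=cv2.imread("pics/top_b.png")[165:285,235:395]
cv2.imwrite("pics/z_b.png",cv2.resize(im,None,fx=5,fy=5,interpolation=cv2.INTER_CUBIC))
E
```

```text
2.95 [ 0.5482982  -0.11693789  0.04303937] [ 1.79996889e+02  5.62124907e-03 -8.35147994e+01] [-0.26546627  0.68868562 -0.31419493] 0.03937252509734019
```

View pics/wrist_b.png

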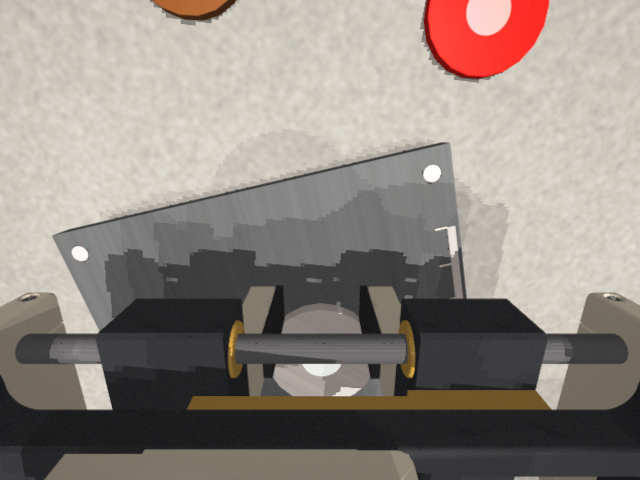

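View pics/z_b.png

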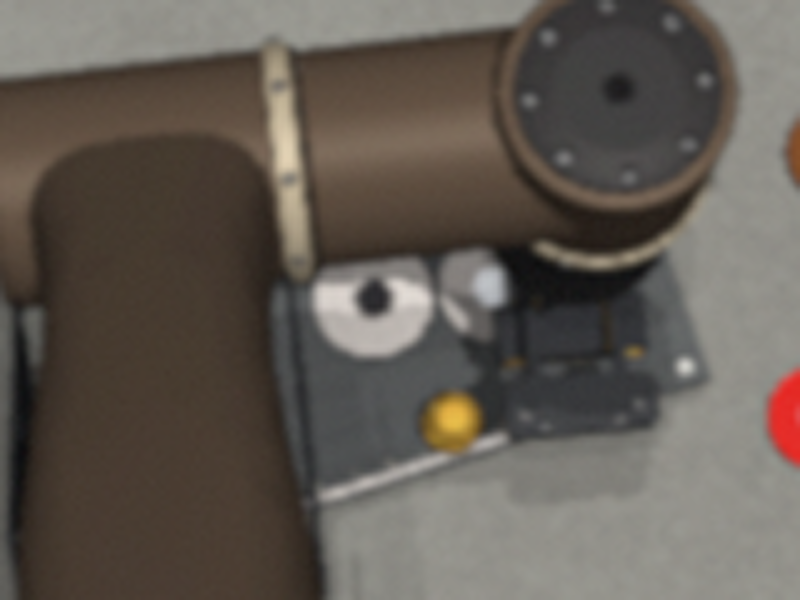

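The top zoom shows the insert's window at (490,287), leading edge at the recess rim; the wrist view shows the disc still centred (321,362) between the fingers.

```bash
python3 - <<'E'
from h import *
c=pickle.load(open("wrist_b.pkl","rb"))
print(back(c,(321,362),.048))
c=pickle.load(open("top_b.pkl","rb"))
f=lambda u:(np.array(u)+.5)/5-.5+np.array([235,165])
print(back(c,f((490,287)),.048), back(c,f((374,297)),.032))
E
```

```text
[[ 0.54547439 -0.08438941  0.048     ]]
[[ 0.54405127 -0.08469397  0.048     ]] [[ 0.53999923 -0.02194283  0.032     ]]
```

Emit:
step_arm(increments=[[[-0.005, 0, 0], [0, 0, 0], 0.55], [[-0.01, -0.0005, 0], [0, 0, 0], 0.55], [[-0.015, -0.001, 0], [0, 0, 0], 0.55], [[-0.02, -0.0015, 0], [0, 0, 0], 0.55], [[-0.025, -0.002, 0], [0, 0, 0], 0.55], [[-0.03, -0.0025, 0], [0, 0, 0], 0.55], [[-0.034, -0.0025, 0], [0, 0, 0], 0.55], [[-0.038, -0.0025, 0], [0, 0, 0], 0.55], [[-0.042, -0.0025, 0], [0, 0, 0], 0.55], [[-0.045, -0.0025, 0], [0, 0, 0], 0.55]])

```text
time_s: 4.0
tcp_pos: [0.5458, -0.0725, 0.0431]
eef_rot: [180.0, -0.0, -83.5]
contact_force: [0.4, -0.1, 0.6]
gripper_width: 0.0396
```

Emit:
step_arm(increments=[[[-0.003, 0, 0], [0, 0, 0], 0.55], [[-0.006, 0, 0], [0, 0, 0], 0.55], [[-0.009, 0, 0], [0, 0, 0], 0.55], [[-0.011, 0, 0], [0, 0, 0], 0.55], [[-0.013, 0, 0], [0, 0, 0], 0.55], [[-0.015, 0, 0], [0, 0, 0], 0.55], [[-0.017, 0, 0], [0, 0, 0], 0.55], [[-0.017, 0, 0], [0, 0, 0], 0.55]])

```text
time_s: 4.8
tcp_pos: [0.5438, -0.0557, 0.043]
eef_rot: [180.0, 0.0, -83.5]
contact_force: [0.4, 0.1, 0.1]
gripper_width: 0.0394
```

```bash
python3 look.py c wrist side top; python3 - <<'E'
import cv2
im=cv2.imread("pics/side_c.png")[200:320,240:400]
cv2.imwrite("pics/z_c.png",cv2.resize(im,None,fx=5,fy=5,interpolation=cv2.INTER_CUBIC))
im=cv2.imread("pics/top_c.png")[165:285,235:395]
cv2.imwrite("pics/zt_c.png",cv2.resize(im,None,fx=5,fy=5,interpolation=cv2.INTER_CUBIC))
E
```

```text
4.9 [ 0.54390638 -0.05584941  0.04305181] [ 1.79999181e+02  1.78011577e-03 -8.35199454e+01] [0.01054428 0.82875939 0.94200272] 0.039304632012493824
```

View pics/wrist_c.png

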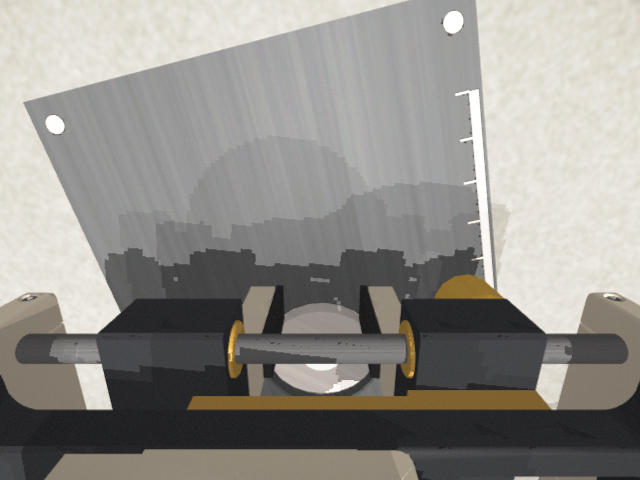

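View pics/z_c.png

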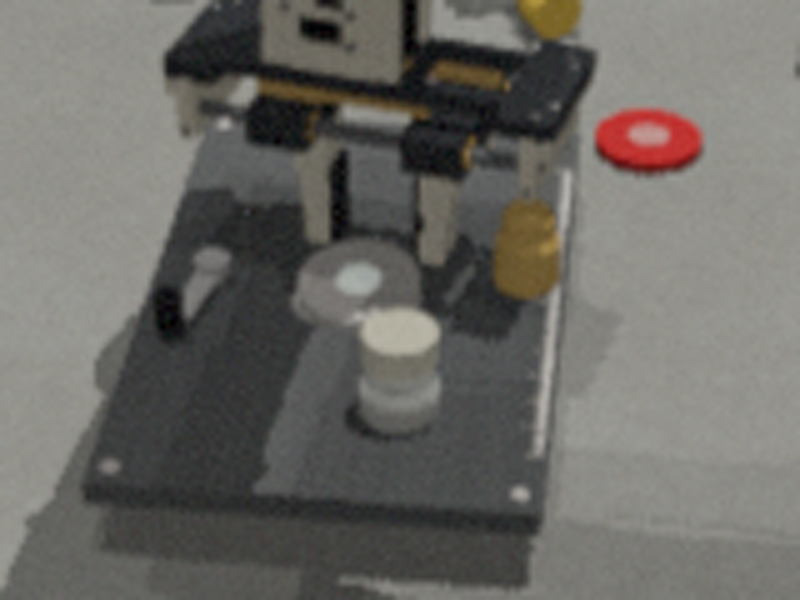

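View pics/zt_c.png

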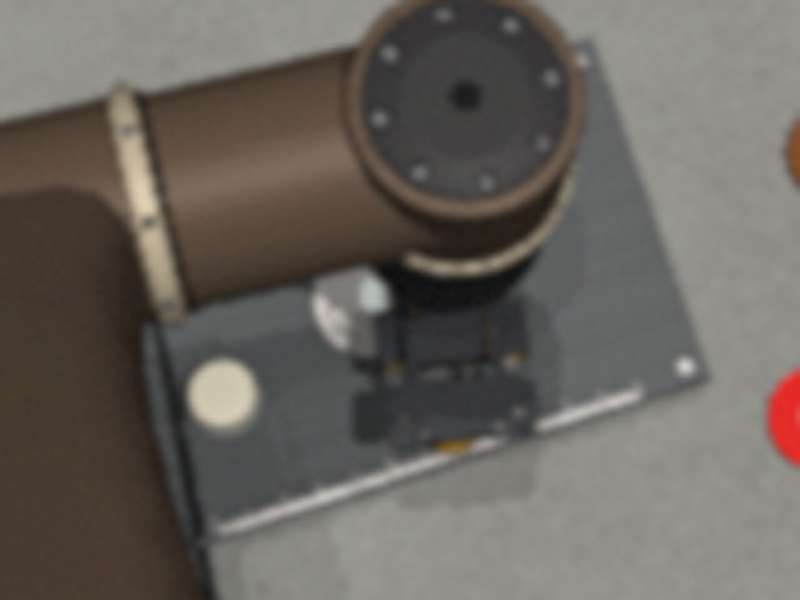

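The side zoom shows the disc at about (358,285), nearly centred over the recess but with its edge seemingly not yet down. I'll push slowly a few mm more.

Emit:
step_arm(increments=[[[-0.001, 0, 0], [0, 0, 0], 0.55], [[-0.002, 0, 0], [0, 0, 0], 0.55], [[-0.003, 0, 0], [0, 0, 0], 0.55], [[-0.004, 0, 0], [0, 0, 0], 0.55], [[-0.004, 0, 0], [0, 0, 0], 0.55], [[-0.004, 0, 0], [0, 0, 0], 0.55]])

```text
time_s: 5.55
tcp_pos: [0.5435, -0.0519, 0.0431]
eef_rot: [180.0, -0.0, -83.5]
contact_force: [0.7, -0.6, -0.1]
gripper_width: 0.0395
```

```bash
python3 look.py d wrist side; python3 - <<'E'
import cv2
im=cv2.imread("pics/side_d.png")[220:310,260:380]
cv2.imwrite("pics/z_d.png",cv2.resize(im,None,fx=6,fy=6,interpolation=cv2.INTER_CUBIC))
E
```

```text
5.6 [ 0.5434682  -0.05191391  0.04307337] [-1.79998317e+02 -1.22465571e-04 -8.35198712e+01] [ 0.04010132 -0.75539077  0.06225717] 0.03985714404771951
```

View pics/wrist_d.png

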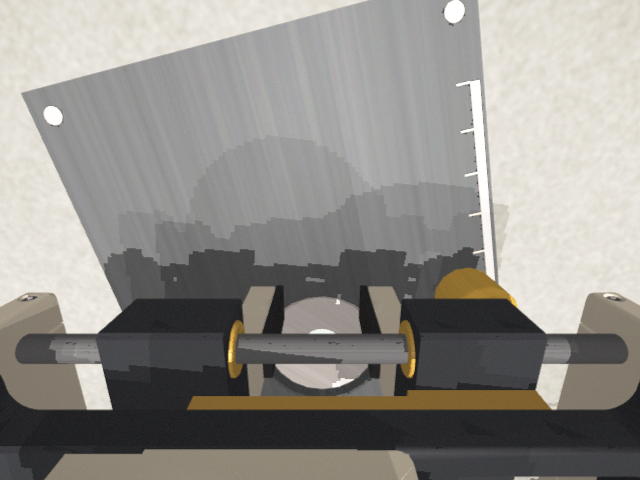

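View pics/z_d.png

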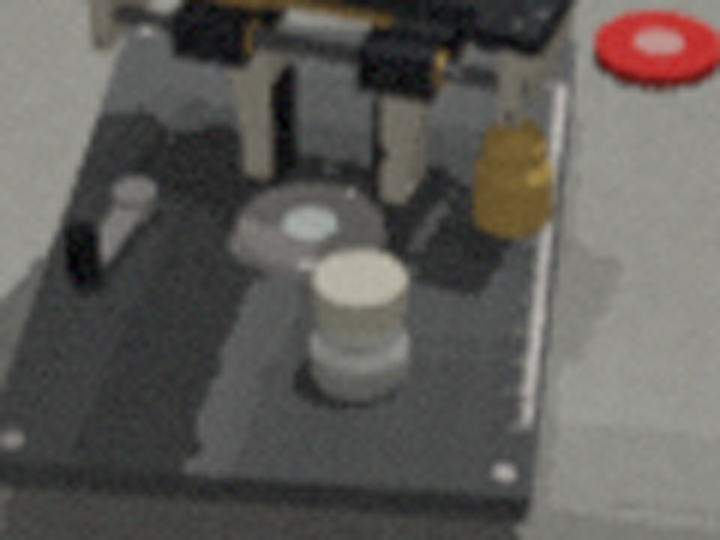

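The window jumped from (322,362) to (322,336) in the wrist view, which fits the disc dropping in. I'll lift straight up, look down on the recess, and shut the fingers for the knob.

Emit:
step_arm(increments=[[[0, 0, -0.03], [0, 0, 0], 0.55], [[0, 0, -0.07], [0, 0, 0], 0.55], [[-0.02, 0, -0.11], [0, 0, 0], 1], [[-0.05, 0, -0.15], [0, 0, 0], 1], [[-0.06, 0, -0.16], [0, 0, 0], 1], [[-0.06, 0, -0.16], [0, 0, 0], 1], [[-0.06, 0, -0.16], [0, 0, 0], 1]])

```text
time_s: 6.35
tcp_pos: [0.5361, 0.0077, 0.2023]
eef_rot: [180.0, 0.0, -83.5]
contact_force: [0.4, -0.7, -0.6]
gripper_width: 0.0048
```

```bash
python3 look.py e wrist side; python3 - <<'E'
import cv2
im=cv2.imread("pics/side_e.png")[220:310,260:380]
cv2.imwrite("pics/z_e.png",cv2.resize(im,None,fx=6,fy=6,interpolation=cv2.INTER_CUBIC))
E
```

```text
6.4 [0.53587394 0.0072376  0.20172409] [ 1.79877037e+02 -9.67787923e-03 -8.35324923e+01] [-0.14645514 -0.04146961 -1.26646776] 0.0026102175252607916
```

View pics/wrist_e.png

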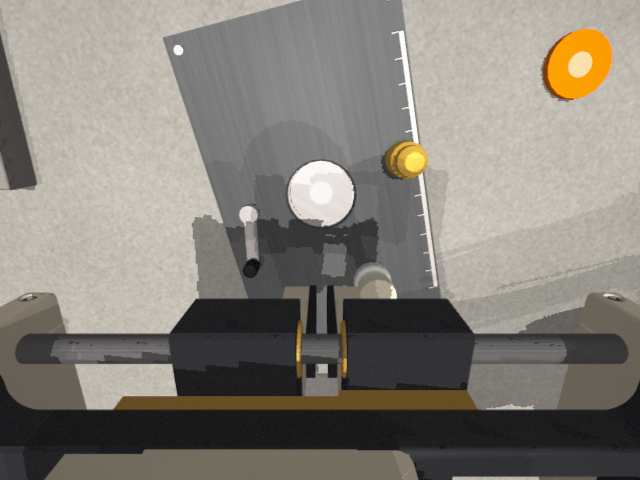

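View pics/z_e.png

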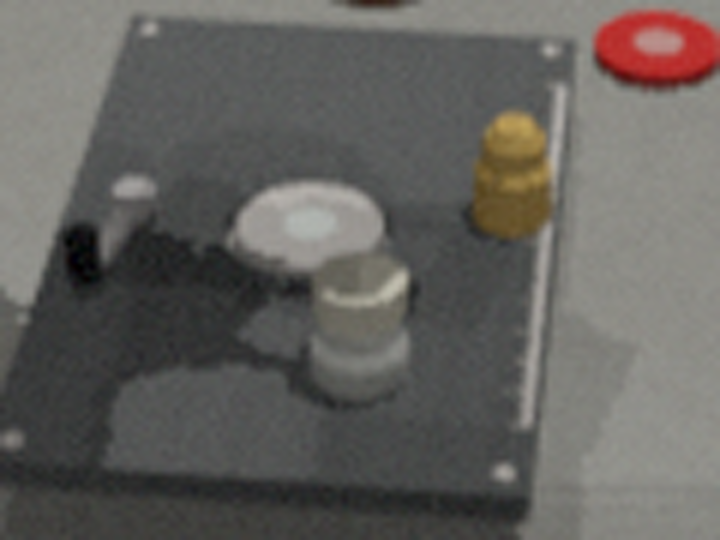

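```bash
python3 - <<'E'
from h import *
c=pickle.load(open("wrist_e.pkl","rb"))
im=c["color"][140:240,260:380,::-1]
S=6
im=cv2.resize(im,None,fx=S,fy=S,interpolation=cv2.INTER_CUBIC)
raw=im.copy()
a=np.linspace(0,2*np.pi,200)
def circ(z,rad,col,ce):
    P=np.c_[ce[0]+rad*np.cos(a),ce[1]+rad*np.sin(a),0*a+z]
    q=((proj(c,P)-[260,140]+.5)*S-.5).astype(int)
    cv2.polyline(im,[q],True,col,1)
circ(.04,.0335,(0,255,0),(.5405,-.022))
circ(.04,.030,(0,0,255),(.5405,-.022))
cv2.imwrite("pics/zw_e.png",raw);cv2.imwrite("pics/zo_e.png",im)
s=pickle.load(open("side_e.pkl","rb"));im=s["color"][235:275,290:335,::-1]
cv2.imwrite("pics/zs_e.png",cv2.resize(im,None,fx=14,fy=14,interpolation=cv2.INTER_CUBIC))
g=pickle.load(open("wrist_e.pkl","rb"))["color"].astype(int).sum(2)/3
print(g[192,280:365].astype(int)); print(g[155:232,321].astype(int))
E
```

```text
Traceback (most recent call last):
AttributeError: module 'cv2' has no attribute 'polyline'
```

```bash
python3 - <<'E'
from h import *
c=pickle.load(open("wrist_e.pkl","rb"))
S=6
im=cv2.resize(c["color"][140:240,260:380,::-1],None,fx=S,fy=S,interpolation=cv2.INTER_CUBIC)
raw=im.copy()
a=np.linspace(0,2*np.pi,200)
def circ(z,rad,col,ce):
    P=np.c_[ce[0]+rad*np.cos(a),ce[1]+rad*np.sin(a),0*a+z]
    q=((proj(c,P)-[260,140]+.5)*S-.5).astype(int)
    cv2.polylines(im,[q],True,col,1)
circ(.04,.0335,(0,255,0),(.5405,-.022))
circ(.04,.030,(0,0,255),(.5405,-.022))
cv2.imwrite("pics/zo_e.png",np.hstack([raw,im])[:, :, :]) if 0 else cv2.imwrite("pics/zo_e.png",im)
cv2.imwrite("pics/zw_e.png",raw)
s=pickle.load(open("side_e.pkl","rb"));im=s["color"][235:275,290:335,::-1]
cv2.imwrite("pics/zs_e.png",cv2.resize(im,None,fx=14,fy=14,interpolation=cv2.INTER_CUBIC))
E
```

```text
(no output)
```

View pics/zo_e.png

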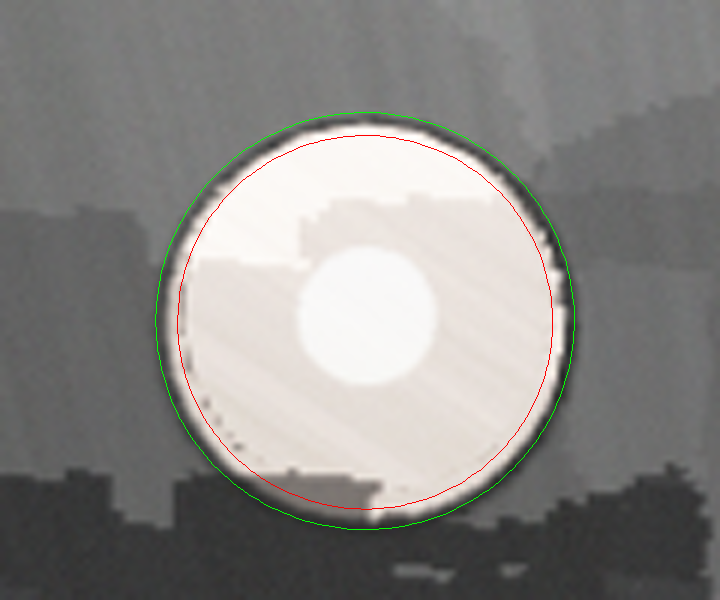

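View pics/zw_e.png

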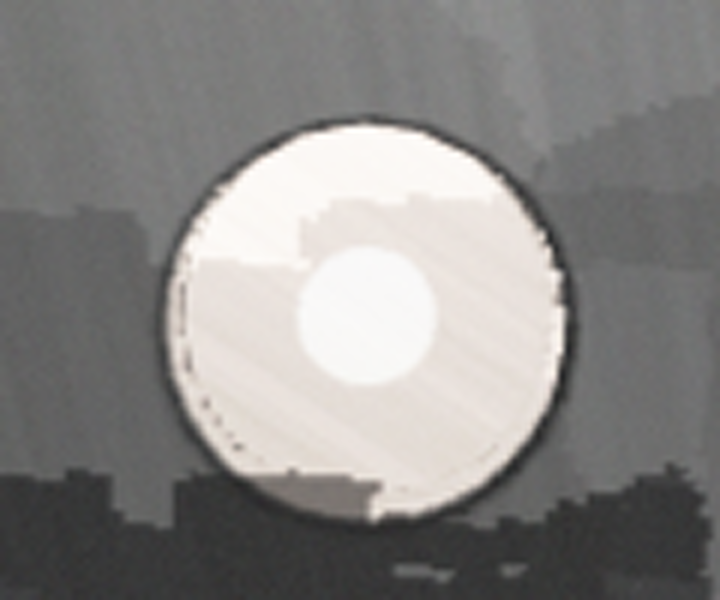

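View pics/zs_e.png

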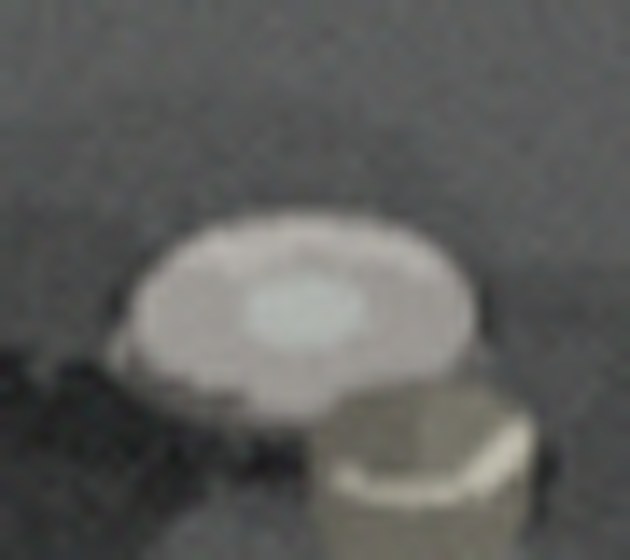

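```bash
python3 - <<'E'
from h import *
w=pickle.load(open("wrist_e.pkl","rb"));s=pickle.load(open("side_e.pkl","rb"))
fw=(np.array((367,315))+.5)/6-.5+[260,140]; fs=(np.array((305,312))+.5)/14-.5+[290,235]
for z in (.036,.038,.040,.042,.044,.046,.048):
    print(z,back(w,fw,z)[0,:2],back(s,fs,z)[0,:2])
a=np.linspace(0,2*np.pi,200)
S=14;x0,y0=290,235
raw=cv2.resize(s["color"][235:275,290:335,::-1],None,fx=S,fy=S,interpolation=cv2.INTER_CUBIC)
outs=[]
im=raw.copy()
def circ(z,rad,col,ce):
    P=np.c_[ce[0]+rad*np.cos(a),ce[1]+rad*np.sin(a),0*a+z]
    q=((proj(s,P)-[x0,y0]+.5)*S-.5).astype(int)
    cv2.polylines(im,[q],True,col,1)
circ(.04,.0335,(0,255,0),(.5405,-.022));circ(.04,.03,(0,0,255),(.5405,-.022));circ(.048,.03,(255,0,0),(.5405,-.022))
cv2.imwrite("pics/zs2_e.png",im)
s=pickle.load(open("c0.pkl","rb"))["side"]
im=cv2.resize(s["color"][235:275,290:335,::-1],None,fx=S,fy=S,interpolation=cv2.INTER_CUBIC)
circ(.04,.0335,(0,255,0),(.5405,-.022));circ(.032,.011,(0,0,255),(.5405,-.022))
cv2.imwrite("pics/zs2_0.png",im)
E
```

```text
0.036 [ 0.54036703 -0.02340729] [ 0.54047067 -0.02918815]
0.038 [ 0.54040686 -0.0237324 ] [ 0.53914885 -0.02658043]
0.04 [ 0.54044669 -0.02405752] [ 0.53782704 -0.0239727 ]
0.042 [ 0.54048652 -0.02438263] [ 0.53650523 -0.02136498]
0.044 [ 0.54052635 -0.02470775] [ 0.53518341 -0.01875726]
0.046 [ 0.54056618 -0.02503286] [ 0.5338616  -0.01614954]
0.048 [ 0.54060601 -0.02535798] [ 0.53253979 -0.01354181]
```

View pics/zs2_e.png

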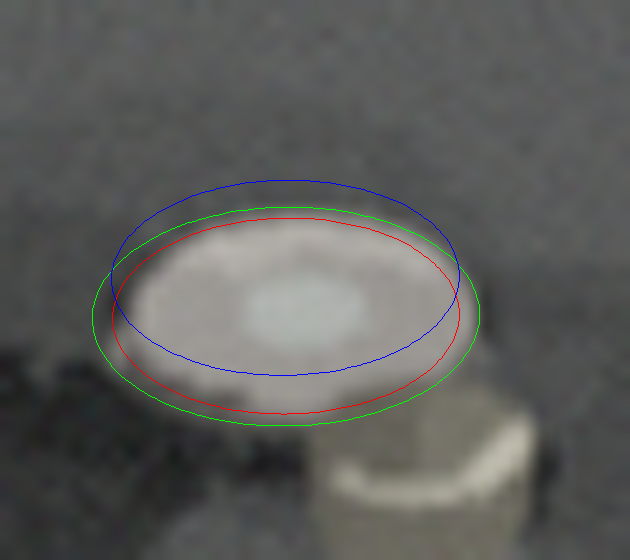

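View pics/zs2_0.png

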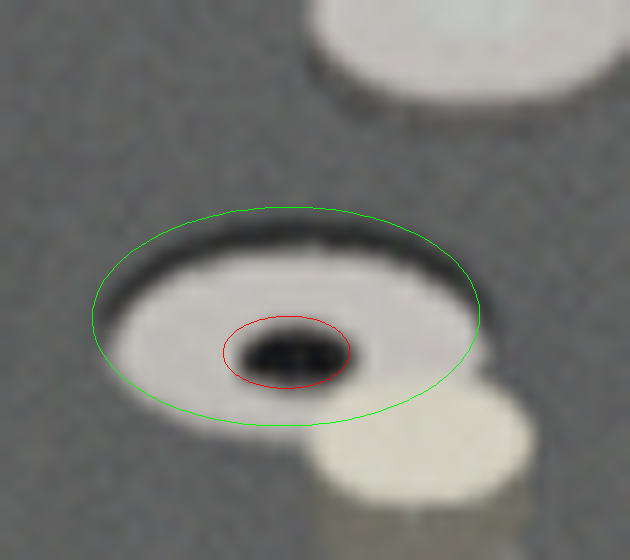

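The image ellipse and two-camera triangulation both put the insert's top at about z=0.040 (top of a disc on the plate would be 0.048), so it is seated flush. Next is the clip: in the wrist view the knob is at (252,267) and the hub at (248,214).

```bash
python3 - <<'E'
from h import *
w=pickle.load(open("wrist_e.pkl","rb"))
k=back(w,(252,266),.067)[0];h=back(w,(248,214),.054)[0]
y=np.radians(19.15);hub=np.array([.5405+.07*np.cos(y),-.022+.07*np.sin(y)])
print(k,h,hub)
kk=np.array([.597,.0536]);v=kk-hub;a=np.degrees(np.arctan2(v[1],v[0]));print("arm ang",a,"clip",199.15-a, np.hypot(*v))
# finger poses: TCP at radius .05, tangentially behind by g
def pose(arm,g,rho=.052):
    A=np.radians(arm);u=np.array([np.cos(A),np.sin(A)]);t=np.array([-u[1],u[0]])
    p=hub+rho*u-g*t;yaw=arm+90
    return p,(yaw+180)%360-180
for arm,g in [(a,.035),(a,.0165),(a+25,.0165),(a+50,.0165),(a+75,.0165),(199.15,.0165),(199.15,.0145)]:
    print(arm,g,pose(arm,g))
E
```

```text
[0.59746411 0.04818052 0.067     ] [0.60604738 0.00176201 0.054     ] [0.60662641 0.00096297]
arm ang 100.36388393252938 clip 98.78611606747063 0.053510045084218916
100.36388393252938 0.035 (array([0.63170063, 0.05841106]), np.float64(-169.63611606747065))
100.36388393252938 0.0165 (array([0.61350246, 0.05508293]), np.float64(-169.63611606747065))
125.36388393252938 0.0165 (array([0.58998614, 0.05291825]), np.float64(-144.63611606747065))
150.36388393252938 0.0165 (array([0.56958796, 0.04101797]), np.float64(-119.63611606747065))
175.36388393252938 0.0165 (array([0.5561302, 0.021612 ]), np.float64(-94.63611606747065))
199.15 0.0165 (array([ 5.52091234e-01, -5.08297325e-04]), -70.85000000000002)
199.15 0.0145 (array([ 0.55274732, -0.00239762]), -70.85000000000002)
```

Emit:
step_arm(increments=[[[-0.04, -0.101, 0.06], [0, 0, 1.503], 1], [[-0.04, -0.101, 0.06], [0, 0, 1.503], 1], [[-0.04, -0.101, 0.06], [0, 0, 1.503], 1], [[-0.04, -0.101, 0.06], [0, 0, 1.503], 1], [[-0.04, -0.101, 0.06], [0, 0, 1.503], 1], [[-0.04, -0.101, 0.06], [0, 0, 1.503], 1], [[-0.04, -0.101, 0.06], [0, 0, 1.503], 1], [[-0.04, -0.101, 0.06], [0, 0, 1.503], 1], [[-0.04, -0.101, 0.06], [0, 0, 1.503], 1], [[-0.04, -0.101, 0.06], [0, 0, 1.503], 1]])

```text
time_s: 7.45
tcp_pos: [0.6319, 0.0576, 0.1411]
eef_rot: [-180.0, -0.2, -169.9]
contact_force: [-0.5, -0.4, 0.6]
gripper_width: 0.0006
```

Emit:
step_arm(increments=[[[0, 0, 0], [0, 0, 0.02], 1], [[0, 0, 0], [0, 0, 0.02], 1]])

```text
time_s: 7.65
tcp_pos: [0.6321, 0.0581, 0.1418]
eef_rot: [-180.0, -0.1, -170.5]
contact_force: [0.2, 0.1, -0.2]
gripper_width: 0.0006
```

```bash
python3 look.py f wrist
```

```text
7.65 [0.63214558 0.0580515  0.14184711] [-1.79977199e+02 -1.11866995e-01 -1.70473402e+02] [ 0.16590374  0.14954211 -0.24399814] 0.0005854424441907661
```

View pics/wrist_f.png

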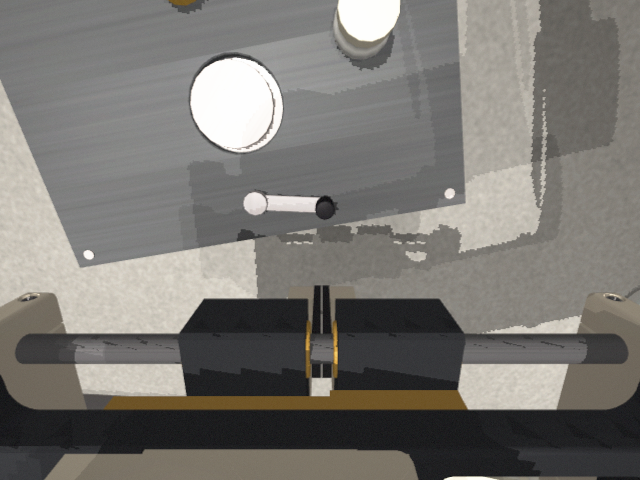

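The knob (325,208) is straight ahead of the fingers. I'll descend beyond it to z≈0.055, above the clip arm's top at 0.049.

Emit:
step_arm(increments=[[[0, 0, 0.04], [0, 0, 0], 1], [[0, 0, 0.075], [0, 0, 0], 1], [[0, 0, 0.086], [0, 0, 0], 1], [[0, 0, 0.086], [0, 0, 0], 1], [[0, 0, 0.086], [0, 0, 0], 1]])

```text
time_s: 8.2
tcp_pos: [0.6335, 0.0589, 0.0582]
eef_rot: [-180.0, 0.1, -170.5]
contact_force: [0.9, -0.1, 0.7]
gripper_width: 0.0005
```

```bash
python3 - <<'E'
from h import *
from plant import r
s=r.get_state();print(s["tcp_pos"],s["eef_rot"])
p0=s["tcp_pos"];yw=s["eef_rot"][2];Y=np.radians(yw)
X=np.array([np.cos(Y),np.sin(Y)]);V=np.array([np.sin(Y),-np.cos(Y)])
hub=np.array([.6066,.0010])
for arm in list(np.arange(100,190,7.5))+[190,195,199,201,203]:
    A=np.radians(arm);u=np.array([np.cos(A),np.sin(A)]);t=np.array([-u[1],u[0]])
    p=hub+.052*u-.0165*t;d=p-p0[:2]
    dy=(arm+90-yw)%360
    if dy>180: dy-=360
    print(arm,"[[%.3f,%.3f,0],[0,0,%.2f],1]"%(d@X,d@V,-np.radians(dy)))
E
```

```text
[0.63348238 0.05892285 0.05822916] [-1.79982019e+02  6.78814407e-02 -1.70531793e+02]
100.0 [[0.020,-0.001,0],[0,0,-0.01],1]
107.5 [[0.027,0.001,0],[0,0,-0.14],1]
115.0 [[0.034,0.002,0],[0,0,-0.27],1]
122.5 [[0.041,0.002,0],[0,0,-0.40],1]
130.0 [[0.048,0.000,0],[0,0,-0.53],1]
137.5 [[0.055,-0.002,0],[0,0,-0.66],1]
145.0 [[0.062,-0.005,0],[0,0,-0.79],1]
152.5 [[0.068,-0.008,0],[0,0,-0.93],1]
160.0 [[0.073,-0.013,0],[0,0,-1.06],1]
167.5 [[0.078,-0.018,0],[0,0,-1.19],1]
175.0 [[0.082,-0.024,0],[0,0,-1.32],1]
182.5 [[0.086,-0.030,0],[0,0,-1.45],1]
190 [[0.088,-0.037,0],[0,0,-1.58],1]
195 [[0.089,-0.041,0],[0,0,-1.67],1]
199 [[0.090,-0.045,0],[0,0,-1.74],1]
201 [[0.090,-0.047,0],[0,0,-1.77],1]
203 [[0.090,-0.049,0],[0,0,-1.81],1]
```

Emit:
step_arm(increments=[[[0.008, 0, 0.001], [0, 0, 0], 1], [[0.016, -0.001, 0.001], [0, 0, -0.01], 1], [[0.024, 0, 0.001], [0, 0, -0.07], 1], [[0.029, 0.001, 0.001], [0, 0, -0.17], 1], [[0.034, 0.002, 0.001], [0, 0, -0.27], 1], [[0.041, 0.002, 0.001], [0, 0, -0.4], 1], [[0.048, 0, 0.001], [0, 0, -0.53], 1], [[0.055, -0.002, 0.001], [0, 0, -0.66], 1], [[0.062, -0.005, 0.001], [0, 0, -0.79], 1], [[0.062, -0.005, 0.001], [0, 0, -0.79], 1]])

```text
time_s: 9.2
tcp_pos: [0.5714, 0.0435, 0.0572]
eef_rot: [-180.0, 0.1, -125.2]
contact_force: [-0.2, -0.1, -0.1]
gripper_width: 0.0004
```

```bash
python3 look.py g wrist side; python3 - <<'E'
from h import *
from plant import r
im=cv2.imread("pics/side_g.png")[220:310,260:380]
cv2.imwrite("pics/z_g.png",cv2.resize(im,None,fx=6,fy=6,interpolation=cv2.INTER_CUBIC))
s=r.get_state()
p0=s["tcp_pos"];yw=s["eef_rot"][2];Y=np.radians(yw)
X=np.array([np.cos(Y),np.sin(Y)]);V=np.array([np.sin(Y),-np.cos(Y)])
hub=np.array([.6066,.0010])
v=p0[:2]-hub;print("r",np.hypot(*v),"impl arm",np.degrees(np.arctan2(v[1],v[0]))+np.degrees(np.arctan2(.0165,.052)))
for arm in list(np.arange(145,190,7.5))+[190,195,199,201,203]:
    A=np.radians(arm);u=np.array([np.cos(A),np.sin(A)]);t=np.array([-u[1],u[0]])
    p=hub+.052*u-.0165*t;d=p-p0[:2]
    dy=(arm+90-yw)%360
    if dy>180: dy-=360
    print(arm,"[[%.3f,%.3f,0],[0,0,%.2f],1]"%(d@X,d@V,-np.radians(dy)))
E
```

```text
9.25 [0.57193286 0.04371098 0.05711314] [-1.79959006e+02  7.35804519e-02 -1.25485849e+02] [1.24295168 0.22908512 0.44538627] 0.00042618732895196394
r 0.05488456487784278 impl arm 146.31199461574164
145.0 [[-0.001,-0.001,0],[0,0,-0.01],1]
152.5 [[0.006,0.001,0],[0,0,-0.14],1]
160.0 [[0.013,0.002,0],[0,0,-0.27],1]
167.5 [[0.020,0.001,0],[0,0,-0.40],1]
175.0 [[0.027,0.000,0],[0,0,-0.53],1]
182.5 [[0.034,-0.002,0],[0,0,-0.66],1]
190 [[0.040,-0.005,0],[0,0,-0.79],1]
195 [[0.045,-0.007,0],[0,0,-0.88],1]
199 [[0.048,-0.009,0],[0,0,-0.95],1]
201 [[0.049,-0.010,0],[0,0,-0.99],1]
203 [[0.051,-0.012,0],[0,0,-1.02],1]
```

View pics/wrist_g.png

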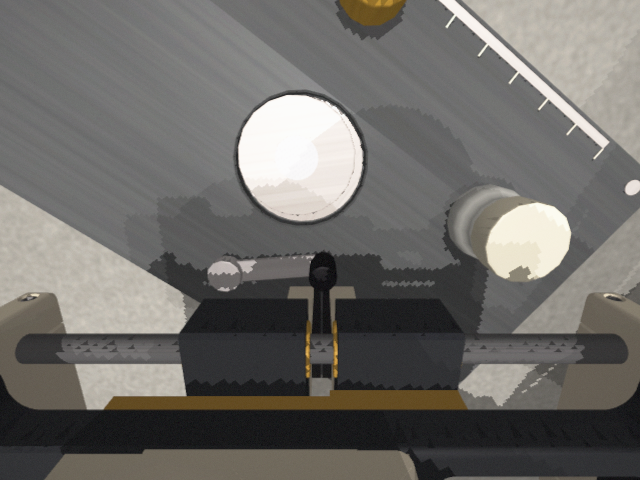

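View pics/z_g.png

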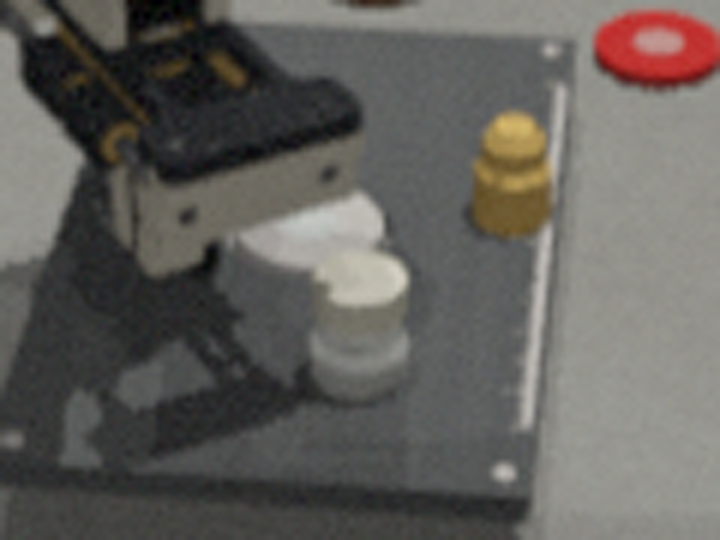

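The knob (322,268) is being carried along, centred on the fingers, and the insert shows an even dark ring in the recess. I'll carry on round the arc.

Emit:
step_arm(increments=[[[0.005, 0.001, 0], [0, 0, -0.12], 1], [[0.011, 0.002, 0], [0, 0, -0.24], 1], [[0.017, 0.002, 0], [0, 0, -0.35], 1], [[0.023, 0.001, 0], [0, 0, -0.46], 1], [[0.029, 0, 0], [0, 0, -0.57], 1], [[0.034, -0.002, 0], [0, 0, -0.67], 1], [[0.039, -0.0045, 0], [0, 0, -0.77], 1], [[0.043, -0.006, 0], [0, 0, -0.85], 1], [[0.046, -0.008, 0], [0, 0, -0.92], 1], [[0.048, -0.009, 0], [0, 0, -0.95], 1]])

```text
time_s: 10.3
tcp_pos: [0.5522, 0.0008, 0.0563]
eef_rot: [-179.9, 0.1, -71.0]
contact_force: [-4.5, 17.0, 1.9]
gripper_width: 0.0003
```

Emit:
step_arm(increments=[[[0.001, 0, 0], [0, 0, 0], 1], [[0.002, 0, 0], [0, 0, 0], 1], [[0.002, 0, 0], [0, 0, 0], 1]])

```text
time_s: 10.6
tcp_pos: [0.5523, 0.0006, 0.0562]
eef_rot: [-179.9, 0.2, -71.1]
contact_force: [-7.0, 18.6, 3.1]
gripper_width: 0.0003
```

```bash
python3 look.py h wrist
```

```text
10.6 [0.55228401 0.00057484 0.05620446] [-179.90014426    0.19615379  -71.13822442] [-6.99107279 18.59061188  3.11212262] 0.0002727543623229892
```

View pics/wrist_h.png

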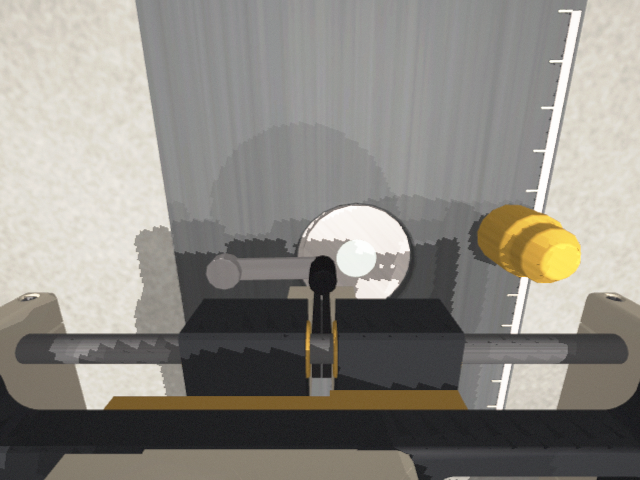

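The force has risen to about 19 N with the clip over the insert, so it is at its stop. I'll back off along the approach, lift clear and check.

Emit:
step_arm(increments=[[[-0.006, 0, 0], [0, 0, 0], 1], [[-0.014, 0, 0], [0, 0, 0], 1], [[-0.016, 0, -0.01], [0, 0, 0], 1], [[-0.016, 0, -0.05], [0, 0, 0], 1], [[-0.016, 0, -0.1], [0, 0, 0], 1], [[-0.03, 0, -0.15], [0, 0, 0], 1], [[-0.04, 0, -0.18], [0, 0, 0], 1], [[-0.04, 0, -0.18], [0, 0, 0], 1], [[-0.04, 0, -0.18], [0, 0, 0], 1]])

```text
time_s: 11.55
tcp_pos: [0.5394, 0.0354, 0.2374]
eef_rot: [-179.9, 0.0, -70.9]
contact_force: [-0.6, -0.7, -1.4]
gripper_width: 0.0004
```

```bash
python3 look.py i wrist side; python3 - <<'E'
from h import *
im=cv2.imread("pics/side_i.png")[220:310,260:380]
cv2.imwrite("pics/z_i.png",cv2.resize(im,None,fx=6,fy=6,interpolation=cv2.INTER_CUBIC))
E
```

```text
11.6 [0.53884975 0.03510592 0.23609133] [ 1.79998589e+02  1.42679799e-02 -7.09598676e+01] [ 0.65506529 -0.36217958 -0.24393774] 0.0005147059416729031
```

View pics/wrist_i.png

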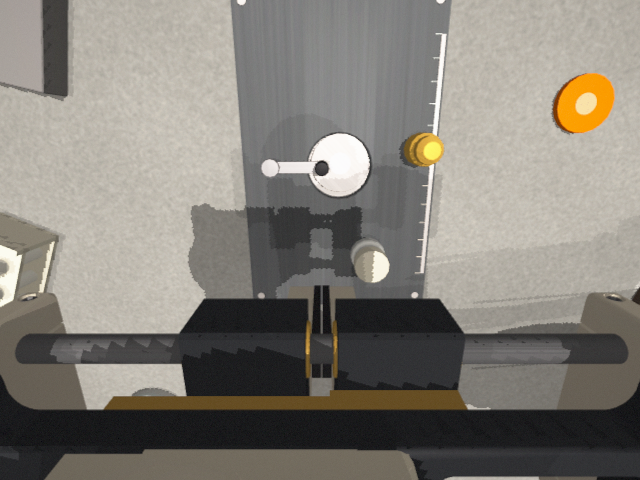

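View pics/z_i.png

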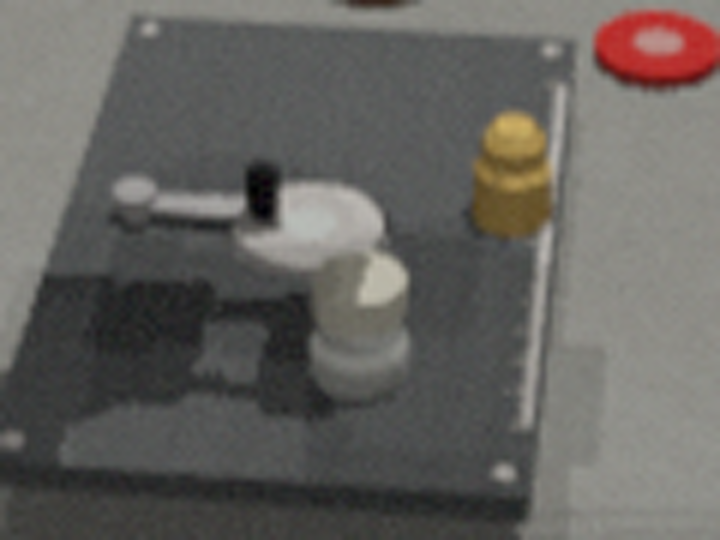

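The clip lies over the insert, with the hub at (270,168) and the knob at (322,168) in the wrist view. The jar and objective look unmoved. I'll check the clip angle and bystanders numerically before handing in.

```bash
python3 - <<'E'
from h import *
w=pickle.load(open("wrist_i.pkl","rb"))
h=back(w,(270,168),.054)[0];k=back(w,(321.5,167.5),.067)[0]
v=(k-h)[:2];print(h,k,np.hypot(*v),"clip deg",199.15-np.degrees(np.arctan2(v[1],v[0]))%360)
print("jar",back(w,(372,266),.085),"obj",back(w,(431,151),.084),"insert",back(w,(339.5,165),.04))
E
```

```text
[0.6056316  0.00252163 0.054     ] [ 0.55748587 -0.01589827  0.067     ] 0.05154904345915886 clip deg -1.7861658521473203
jar [[0.47895046 0.05708045 0.085     ]] obj [[ 0.46974904 -0.06323822  0.084     ]] insert [[ 0.53982882 -0.02205977  0.04      ]]
```

The clip is at its stop (0° within measurement error), and the jar and objective are where they started. I'll hand it in.

```bash
python3 - <<'E'
from plant import r
s=r.get_state();print(s["time_s"],s["contact_force"])
print(r.close_job())
E
```

```text
11.65 [-0.45915777  0.05191052 -0.34523772]
the job is handed in; nothing more can be done
None
```

The job is done and handed in at 11.65 s. The insert is seated in the recess, and the clip has been swung to its stop over it.

- **Insert:** I pushed it across the plate with the half-open fingertips until it dropped in. Checks from two cameras put its top about 40 mm above the bench, flush with the plate. The final view shows it centred in the recess with an even gap all round.
- **Clip:** I pushed it round by the knob with closed fingers until the force rose to about 19–20 N at the stop. It then measured −1.8°, which is 0 within image accuracy.
- **Hand and bystanders:** The hand ended well clear, with the force reading near zero. The jar and objective measured within 2–4 mm of their starting positions, which I put down to picking pixels by eye. I didn't measure the items on the bench again, but the arm passed nowhere near them at low height.

Midway, one side view left it unclear whether the insert was fully down. The two-camera check settled it, and no other check failed or disagreed.

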